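# Lever the heavy cast base up onto its spring stops

### The job

Take the flat pry bar, lay it over the fulcrum block with its end under the lug of the heavy cast base, and press its free end down to lever the front of the base up until both spring stops have slid in underneath. Let the base down so that it stands on the stops, then draw the bar out and lay it flat on the bench, clear of the base, the fulcrum and the stop frame, without pushing the base out of place or disturbing the other things on the bench.

Things in the scene. Friction and masses are not known exactly. Their poses are not given: they have to be found in the camera images.
- cast_base: Heavy loose grey cast machine base (about 6 kg) with a bright, slotted steel top: foot 120 (x) x 90 (y) x 22 mm, 110 mm high. Origin: centre of its underside, z up. Its front is its -y side, where a lug juts out from the upper part. The front of the foot is at y = -45 mm; levered up at the lug, the base tips about its rear lower edge at y = +45 mm.
- base_front_edge (a point): Middle of the front lower edge of the cast base (base frame 0, -45, 0 mm); 0 above the bench at the start, 5 to 7 mm when the base stands on the stops.
- lug_edge (a point): Middle of the outer edge of the lug's flat underside (base frame 0, -75, 80 mm). The lug is 60 mm wide (x) and 18 mm thick; its underside, 80 mm above the bench, runs in from y = -75 to the base's wall at y = -39 mm.
- stop_frame: Low dark steel frame (16 mm high) screwed to the bench in front of the base, guiding the two stops. Its origin and axes are those of the base at the start; it covers x = -63 to +63, y = -61 to -157 mm, with a free lane |x| < 27 mm between the two guides, in which the fulcrum stands.
- stop_left (a joint): Travel (m) of the bright steel stop tongue at x = -45 mm (24 mm wide, top 5 mm above the bench). About 0 while its spring (about 3 N) presses it against the front of the base's foot; when the foot rises above it, it jumps in underneath, towards +y of the base, to 0.018, and stays.
- stop_right (a joint): The same for the stop tongue at x = +45 mm.
- fulcrum: Loose 0.9 kg steel fulcrum block, foot 50 (x) x 34 (y) mm, with a rounded ridge of 12 mm radius, 44 mm long along its x axis. Origin: centre of its underside. It stands in front of the lug, about 110 mm from the base's centre, in the lane between the stops, its ridge about parallel to the base's x axis.
- fulcrum_top (a point): Middle of the fulcrum's ridge, 64 mm above the bench (so a level bar on it has its top 6 mm below the lug).
- pry_bar: Loose flat dark steel bar 200 (x) x 25 (y) x 10 (z) mm, 0.38 kg, mass centre at its middle. Origin: centre of its underside, z up as it lies, x along the bar towards its bright ground tip. With the tip 55 mm beyond the fulcrum, 10 to 22 N pressed down 30 mm from the far end lift the base; pressed down to the bench there, it raises the base's front about 10 mm, more than the stops need.
- bar_tip (a point): Middle of the bright tip end of the bar (bar frame 100, 0, 5 mm). Once the base stands on the stops, the bar lies on the fulcrum at 12 to 20 degrees, far end down, tip against the lug.
- grease_tin: Bystander: blue and silver round tin, 65 mm diameter, 39 mm high; origin at the centre of its underside.
- foam_wheel_1: Bystander: black foam model wheel with white hub lying flat, 68 mm diameter, 26 mm high; origin at the centre of its underside.
- tape_black: Bystander: roll of black tape lying flat, 58 mm diameter, 19 mm high; origin at the centre of its underside.
- parts_jar: Bystander: clear jar with green lid, 69 mm diameter, 84 mm high; origin at the centre of its underside.

How it is judged:
On the way:
1. the front of the base is being raised by the bar, which bears on the fulcrum block and under the base (height (world z) of base_front_edge above 0.003 m and contact force between pry_bar and cast_base above 5 N and contact force between pry_bar and fulcrum above 5 N).
At the end, for the whole second after the job is handed in: Both stops have slid at least 12 mm under the front of the base, which rests on them (front lower edge 4 to 9 mm above the bench) and is still; the bar lies flat on the bench (within about 3 degrees), still, touching neither base, fulcrum nor stop frame (value of joint each of stop_left, stop_right above 0.012 m and height (world z) of base_front_edge between 0.004 and 0.009 m and angle between cast_base's own z axis and vertical below 0.15 rad and linear speed of each of cast_base, pry_bar below 0.02 m/s and height (world z) of pry_bar below 0.012 m and angle between the z axis of pry_bar and the z axis of stop_frame, either way round below 0.06 rad and contact force between pry_bar and cast_base below 0.1 N and contact force between pry_bar and fulcrum below 0.1 N and contact force between pry_bar and stop_frame below 0.1 N).
It fails at once if the base is pushed more than 30 mm out of place (horizontal distance between cast_base and stop_frame above 0.03 m).
It fails at once if a bystander is moved more than 30 mm (distance of any of grease_tin, foam_wheel_1, parts_jar, tape_black from where it was at the start of the episode above 0.03 m).
It also fails if it takes over 69 s, if anything falls off the work surface, if the arm or the gripper's body presses on something with over 40 N, if the wrist force passes 120 N, or if a joint passes its speed limit or range.

### The arm

A 6-joint arm with a two-finger parallel gripper is mounted at the origin on the work surface; the furniture and walls round the work are solid. World frame = base frame: x ahead of the robot, y to its left, z up, the work surface at z = 0. Lengths are in m, angles in rad, forces in N, time in s.
With the tool pointing down it reaches from about 0.4 to 0.825 m from the base axis. Payload 7 kg.
Tool frame: the origin (TCP) lies midway between the tips of the shut fingers; the grasp point (between the pads) lies 19 mm behind it; z points along the fingers, y is the line along which they close (so a half turn about z gives the same grasp; the last joint's range is limited). The gripper opens to 88 mm and grips with 3 to 60 N. Pads are 19 mm wide; open, the fingers measure 130 mm over their backs; the gripper's body (78 mm by 193 mm) begins 47 mm behind the grasp point.
Start: joints at [-0.91, 0.359, 0.012, 0, -1.224, -0.288], TCP at [0.246, -0.629, 0.227] pointing down, gripper open.
Joint ranges: [-3.07, 3.07], [-1.43, 2.12], [-1.02, 1.25], [-3.03, 1.67], [-3.05, -0], [-3.03, 3.03]. Speed limits (rad/s): [2.39, 2.39, 3.01, 3.14, 3.14, 3.14].

### API

Orientations are given as [roll, pitch, yaw] about the fixed x, y, z axes, in that order (R = Rz(yaw) Ry(pitch) Rx(roll)).
In Python, from rig import * gives the robot as it stands.
- The arm moves only by the tool servo_tool, never from a script. Its arguments are lists of equal length, an entry for each row: "travel": the shift along the tool's x, y, z in cm, a list of three; "angular": the turn, a rotation vector about the tool's x, y, z in rad, a list of three; "gripper": the finger opening in cm, from 0 to 8.76. In form: {"travel": [[x, y, z], ...], "angular": [[rx, ry, rz], ...], "gripper": [gripper, ...]}. A call has 1 to 8 rows; each row is the pose to reach, as a shift and turn from the pose commanded when the call began, along the tool's axes at that moment; what a row does not reach only later rows make up. A row lasts 1/8 s, in which the tool goes at most 62.5 mm and 10.7 degrees, less where a joint would pass 70% of its speed; a pose out of reach is approached as far as the arm can. A call with a gripper value outside its range is refused whole. The fingers move at their own pace and stop on an object; "force" is the grip in N (left out, the last holds). Time passes only in rows, so rows that repeat a pose let the fingers close. It gives the time, the measured TCP pose, the force, the opening and the grip force at its end, in the units of the state.
- read_state(): the state, without advancing time (a new reading comes with each control period).
- camera(name): name is "scene" or "side" or "wrist"; returns a dict with "frame" (480x640x3 uint8, red, green, blue), "depth" (480x640 float32, m along the optical axis (not along the pixel's ray), 0 where there is no reading), "mtx" (3x3 intrinsics, pixels), "k1" (the pictures are not rectified: a ray, as slopes to the right and down, at radius r is drawn at 1 + k1 r^2 times it, then the intrinsics apply), "T" (4x4, takes a point from camera to world coordinates); the wrist camera has in their place "tool_from_camera" (4x4, takes a point from camera to tool coordinates, whose origin is the TCP and whose axes are the flange's). Camera axes: x right, y up, looking along -z (the intrinsics and any distortion apply to the point x, -y, -z); pixel columns grow to the right and rows downward; lengths in m; the calibration is good to about 2 mm. A picture is of the moment at which its call begins: read the wrist's pose just before it.
- close_job(): hands the job in; it is judged then, once.
Trained networks look in the newest picture that a camera, given by its name, has taken for a name from the list of things; names that differ only in an ending like _2 or _b are one class to them, and where a whole thing is asked for, a point or a joint stands for the part that bears it (a point fixed in the world has none). Each returns a list of dicts, best first, with "p" (0 to 1); they miss things now and then, are a little off and sometimes report something else, mostly with a low value. They report only what shows in the picture. A call takes as long as a camera call.
- boxes_of(camera, name): "location" ([x, y, z] in m, in world coordinates, good to about 4 mm: the middle of the surface that is visible of it).
- cut_out(camera, name): "region" (480x640 bool, what is visible of it).
The state is a dict: "clock": time; "joint_positions": joint angles; "dq": joint speeds; "effort": joint torques, N m; "ee_pos": TCP position; "ee_rot": TCP orientation; "force": force on the tool from outside, world axes, zero at the start; "wrist_torque": the same for the moment, N m; "grip_width": finger opening in m; "grasp_force": force on a finger pad.
Only numpy, scipy, OpenCV 4.12 (cv2) and the standard library are available. Lean on these libraries where they do the work, as an engineer would, in place of code of your own. Each camera call takes 0.05 s, during which the arm holds its last target. There are 200 camera calls.

## Working session

There is one attempt and no reset: what is moved stays moved. The work goes in short steps, Python scripts to look and compute and a tool call to move; the robot and the scene stay as the last step left them, time stands still between calls to the robot, and variables do not carry over. Pictures are saved under pics/ and viewed, at most 10 in all, crops included, and the job is handed in when it is done.

Besides the shell and the picture viewer there is one more tool, called after "Emit:" as name(argument=value, ...), one argument or row to a line, values as JSON. servo_tool: Moves the arm, as the interface text tells. Its arguments: {"type":"object","properties":{"travel":{"type":"array","items":{"type":"array","items":{"type":"number"}}},"angular":{"type":"array","items":{"type":"array","items":{"type":"number"}}},"gripper":{"type":"array","items":{"type":"number"}},"force":{"type":"number"}},"required":["travel","angular","gripper"]}

```bash
mkdir -p pics; ls; cat > h.py <<'E'
from rig import *
import numpy as np, cv2
from scipy.spatial.transform import Rotation as R
def world(c,T=None):
    d=c["depth"];K=np.array(c["mtx"]);v,u=np.mgrid[0:480,0:640]
    x=(u-K[0,2])/K[0,0];y=(v-K[1,2])/K[1,1];X,Y=x.copy(),y.copy()
    for _ in range(8):
        s=1+c["k1"]*(X*X+Y*Y);X,Y=x/s,y/s
    P=np.stack([X*d,-Y*d,-d],-1);T=np.array(c["T"] if T is None else T)
    W=P@T[:3,:3].T+T[:3,3];W[d==0]=np.nan
    return W
def save(c,n): cv2.imwrite(f"pics/{n}.png",c["frame"][:,:,::-1])
def tcpT():
    s=read_state();T=np.eye(4);T[:3,:3]=R.from_euler('xyz',s["ee_rot"]).as_matrix();T[:3,3]=s["ee_pos"];return T
def wristT(c,T): return T@np.array(c["tool_from_camera"])
def go(p,Rw):
    T=tcpT();return np.round(T[:3,:3].T@(np.array(p)-T[:3,3])*100,2),np.round(R.from_matrix(T[:3,:3].T@Rw).as_rotvec(),3)
E
python3 - <<'E'
from h import *
s=read_state();print(s)
for n in("scene","side"):
    c=camera(n);save(c,n);W=world(c)
    print(n,np.array(c["T"]).round(3).tolist())
    for t in["cast_base","stop_frame","fulcrum","pry_bar","grease_tin","foam_wheel_1","tape_black","parts_jar"]:
        for b in boxes_of(n,t)[:2]: print(t,round(b["p"],2),np.round(b["location"],3))
        r=cut_out(n,t)
        if r:
            m=r[0]["region"];Q=W[m];Q=Q[~np.isnan(Q[:,0])]
            print("   mask",m.sum(),np.percentile(Q,[2,50,98],axis=0).round(3).tolist())
E
```

```text
pics
{'clock': 0.0, 'joint_positions': array([-9.09888625e-01,  3.59378564e-01,  1.10699810e-02, -3.47578720e-04,
       -1.22405953e+00, -2.88141644e-01]), 'dq': array([ 1.16349149e-03,  4.41031334e-05,  6.12627176e-04, -7.84529187e-04,
       -5.26277258e-04,  9.67214596e-04]), 'effort': array([-6.37036428e-04, -5.82716954e+01,  2.93052721e+01,  6.99712291e+00,
        6.82882121e-03, -1.67053158e-04]), 'ee_pos': array([ 0.24566406, -0.62820325,  0.22563335]), 'ee_rot': array([ 3.13999280e+00, -1.33424308e-04, -2.76894486e+00]), 'force': array([-0.70859113,  0.90170789, -0.84529695]), 'wrist_torque': array([0.04142558, 0.00269322, 0.00871582]), 'grasp_force': 0.0, 'grip_width': 0.08764220837379419}
scene [[0.806, 0.304, -0.508, -0.035], [-0.592, 0.433, -0.68, -0.622], [0.013, 0.849, 0.529, 0.532], [0.0, 0.0, 0.0, 1.0]]
cast_base 0.66 [0.411 0.043 0.094]
   mask 3361 [[0.375, 0.01, 0.006], [0.411, 0.049, 0.089], [0.489, 0.124, 0.11]]
stop_frame 0.71 [ 0.406 -0.033  0.012]
fulcrum 0.66 [ 0.393 -0.314  0.011]
fulcrum 0.65 [ 0.422 -0.034  0.039]
   mask 671 [[0.409, -0.042, -0.0], [0.4
[... 1107 characters left out ...]
.243, -0.002], [0.503, -0.22, 0.015], [0.528, -0.189, 0.02]]
pry_bar 0.66 [ 0.41  -0.307  0.01 ]
   mask 667 [[0.316, -0.335, -0.002], [0.41, -0.305, 0.007], [0.503, -0.279, 0.012]]
grease_tin 0.72 [0.285 0.258 0.036]
   mask 1156 [[0.255, 0.223, 0.003], [0.284, 0.261, 0.036], [0.313, 0.281, 0.04]]
foam_wheel_1 0.74 [ 0.32  -0.182  0.022]
   mask 470 [[0.29, -0.213, 0.004], [0.317, -0.179, 0.021], [0.345, -0.155, 0.026]]
tape_black 0.67 [ 0.51  -0.224  0.016]
   mask 307 [[0.477, -0.243, -0.004], [0.503, -0.221, 0.015], [0.527, -0.189, 0.02]]
parts_jar 0.7 [0.36  0.274 0.077]
parts_jar 0.35 [0.286 0.26  0.034]
   mask 1762 [[0.332, 0.226, 0.005], [0.361, 0.271, 0.074], [0.393, 0.285, 0.085]]
```

View pics/scene.png

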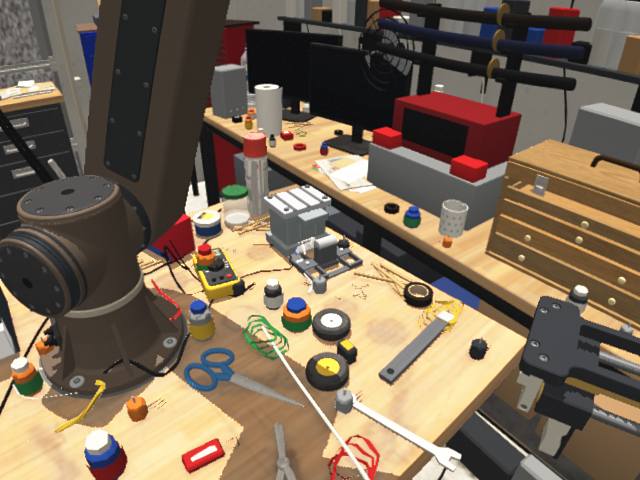

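```bash
python3 - <<'E'
from h import *
for n in("scene","side"):
    c=camera(n);W=world(c);x,y,z=W[...,0],W[...,1],W[...,2]
    # base top
    def rect(m,name,er=0):
        Q=W[m][:,:2].astype(np.float32)
        if len(Q)<20: print(name,len(Q));return
        r=cv2.minAreaRect(Q*1000);print(n,name,len(Q),np.round(r[0],1),np.round(r[1],1),round(r[2],1),"med z",np.median(z[m]).round(4))
    near=(x>.3)&(x<.6)&(y>-.02)&(y<.18)
    rect(near&(abs(z-.11)<.004),"top")
    rect(near&(y<.09)&(abs(z-.098)<.006),"lug")
    rect((x>.35)&(x<.52)&(y>-.12)&(y<.03)&(abs(z-.016)<.003),"frame")
    rect((x>.38)&(x<.48)&(y>-.07)&(y<.01)&(z>.055)&(z<.068),"ridge")
    rect((x>.30)&(x<.53)&(y>-.36)&(y<-.27)&(abs(z-.010)<.0035),"bar")
E
```

```text
scene top 1068 [435.   84.5] [ 94.9 120.4] 89.5 med z 0.1084
scene lug 478 [423.7  35.1] [ 62.8 128. ] 67.7 med z 0.0966
scene frame 297 [439.7 -43.5] [139.2 158.9] 84.4 med z 0.0143
scene ridge 144 [431.4 -25.9] [20.8 44. ] 86.0 med z 0.0599
scene bar 1346 [ 415.4 -304.9] [229.1  65.4] 1.4 med z 0.0082
side top 1915 [432.1  87.1] [ 94.1 120. ] 89.5 med z 0.1087
side lug 175 [410.9  40.8] [ 51.1 107.6] 45.0 med z 0.0961
side frame 94 [437.  -47.5] [130.7 159.7] 81.9 med z 0.0147
side ridge 27 [427.4 -24.5] [43.3  9.2] 2.8 med z 0.0613
side bar 413 [ 419.6 -301.7] [218.4  38.6] 8.9 med z 0.0085
```

```bash
cat >> h.py <<'E'
def down(yawy): # tool pointing down with tool y axis along angle yawy
    return R.from_euler('xyz',[np.pi,0,yawy+np.pi/2]).as_matrix()
E
python3 - <<'E'
from h import *
for n in("scene","side"):
    c=camera(n);W=world(c);m=cut_out(n,"pry_bar")[0]["region"]
    Q=W[m];Q=Q[(Q[:,2]>.004)&(Q[:,2]<.014)];r=cv2.minAreaRect((Q[:,:2]*1000).astype(np.float32));print(n,r)
    q=Q[:,:2]-Q[:,:2].mean(0);v=np.linalg.svd(q,full_matrices=False)[2][0];print(np.degrees(np.arctan2(v[1],v[0])))
print(go([.37,-.32,.2],down(np.radians(98))))
E
```

```text
scene ((414.27349853515625, -310.24932861328125), (202.0786895751953, 26.27471160888672), 10.240209579467773)
-169.35770469736104
side ((409.9605712890625, -305.1563415527344), (198.1591033935547, 36.4674072265625), 9.737000465393066)
10.709102779648848
(array([-22.8 ,  24.22,   2.66]), array([-0.   ,  0.   ,  0.233]))
```

Emit:
servo_tool(
  travel=[
    [-3.8, 4, 0.4],
    [-7.6, 8, 0.9],
    [-11.4, 12.1, 1.4],
    [-15.2, 16.1, 1.8],
    [-19, 20.2, 2.2],
    [-22.8, 24.2, 2.7],
    [-22.8, 24.2, 2.7],
  ],
  angular=[
    [0, 0, 0.03],
    [0, 0, 0.06],
    [0, 0, 0.1],
    [0, 0, 0.13],
    [0, 0, 0.16],
    [0, 0, 0.19],
    [0, 0, 0.19],
  ],
  gripper=[6, 6, 6, 6, 6, 6, 6],
  force=60,
)

```text
clock: 2.88
ee_pos: [0.3712, -0.3174, 0.1998]
ee_rot: [-3.141, 0.001, -2.954]
force: [0.9, 0.0, -0.1]
grip_width: 0.06
grasp_force: 0.0
```

```bash
python3 - <<'E'
from h import *
T=tcpT();c=camera("wrist");save(c,"w1");W=world(c,wristT(c,T));print(T[:3,3])
r=cut_out("wrist","pry_bar")
m=r[0]["region"];Q=W[m];Q=Q[(Q[:,2]>.004)&(Q[:,2]<.014)];rc=cv2.minAreaRect((Q[:,:2]*1000).astype(np.float32));print(r[0]["p"],rc,np.median(Q[:,2]))
for p in((.369,-.318),): print(go([*p,.004],down(np.radians(100.4))))
E
```

```text
[ 0.37116744 -0.31742463  0.19984715]
0.79 ((414.34600830078125, -309.7508544921875), (198.18524169921875, 26.66659164428711), 10.515843391418457) 0.010114420227351567
(array([ 0.13,  0.21, 19.6 ]), array([-0.001,  0.001,  0.004]))
```

View pics/w1.png

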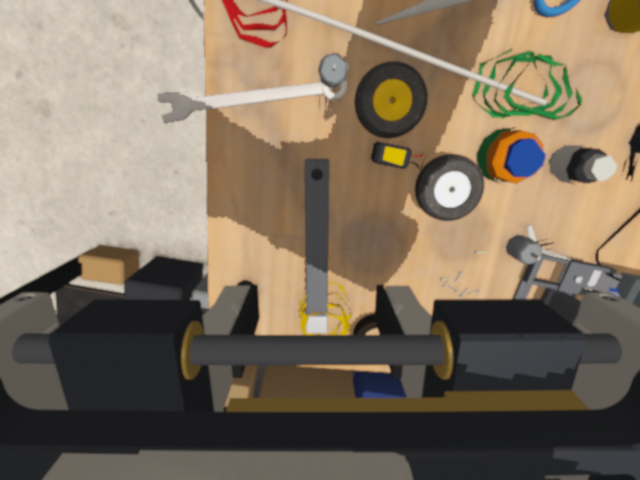

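Emit:
servo_tool(
  travel=[
    [0.1, 0.1, 5],
    [0.1, 0.1, 10],
    [0.1, 0.1, 15],
    [0.1, 0.1, 18.5],
    [0.1, 0.1, 19.7],
    [0.1, 0.1, 19.7],
  ],
  angular=[
    [0, 0, 0],
    [0, 0, 0],
    [0, 0, 0],
    [0, 0, 0],
    [0, 0, 0],
    [0, 0, 0],
  ],
  gripper=[6, 6, 6, 6, 6, 6],
  force=60,
)

```text
clock: 3.72
ee_pos: [0.3685, -0.3202, 0.0024]
ee_rot: [3.141, -0.001, -2.96]
force: [-0.2, -0.4, -0.6]
grip_width: 0.06
grasp_force: 0.0
```

Emit:
servo_tool(
  travel=[
    [0, 0, 0],
    [0, 0, 0],
    [0, 0, 0],
    [0, 0, 0],
    [0, 0, 0],
    [0, 0, 0],
  ],
  angular=[
    [0, 0, 0],
    [0, 0, 0],
    [0, 0, 0],
    [0, 0, 0],
    [0, 0, 0],
    [0, 0, 0],
  ],
  gripper=[1.5, 1.5, 1.5, 1.5, 1.5, 1.5],
  force=60,
)

```text
clock: 4.47
ee_pos: [0.369, -0.3193, 0.0029]
ee_rot: [-3.141, 0.0, -2.958]
force: [-0.7, 3.7, 6.3]
grip_width: 0.0243
grasp_force: 60.0
```

Emit:
servo_tool(
  travel=[
    [0, 0, -4],
    [0, 0, -8],
    [0, 0, -12],
    [0, 0, -12],
  ],
  angular=[
    [0, 0, 0],
    [0, 0, 0],
    [0, 0, 0],
    [0, 0, 0],
  ],
  gripper=[1.5, 1.5, 1.5, 1.5],
)

```text
clock: 4.97
ee_pos: [0.3704, -0.32, 0.125]
ee_rot: [-3.139, 0.004, -2.959]
force: [0.1, -0.0, -4.1]
grip_width: 0.0236
grasp_force: 60.0
```

```bash
python3 - <<'E'
from h import *
print(read_state()["ee_pos"],read_state()["grip_width"])
print(go([.430,-.21,.13],down(np.radians(180))))
E
```

```text
[ 0.37035757 -0.31996619  0.12504155] 0.02360209546785413
(array([-7.87,  9.73, -0.49]), array([-0.005,  0.002, -1.388]))
```

Emit:
servo_tool(
  travel=[
    [-1, 1.2, -0.5],
    [-2, 2.4, -0.5],
    [-3, 3.6, -0.5],
    [-4, 4.9, -0.5],
    [-5, 6.1, -0.5],
    [-6, 7.3, -0.5],
    [-7, 8.5, -0.5],
    [-7.9, 9.7, -0.5],
  ],
  angular=[
    [0, 0, -0.174],
    [0, 0, -0.348],
    [0, 0, -0.522],
    [0, 0, -0.696],
    [0, 0, -0.87],
    [0, 0, -1.044],
    [0, 0, -1.218],
    [0, 0, -1.388],
  ],
  gripper=[1.5, 1.5, 1.5, 1.5, 1.5, 1.5, 1.5, 1.5],
)

```text
clock: 5.98
ee_pos: [0.428, -0.2089, 0.1258]
ee_rot: [3.139, 0.001, -1.566]
force: [0.7, -0.0, -3.4]
grip_width: 0.0243
grasp_force: 60.0
```

Emit:
servo_tool(
  travel=[
    [0, 0, 0],
    [0, 0, 0],
  ],
  angular=[
    [0, 0, 0],
    [0, 0, 0],
  ],
  gripper=[1.5, 1.5],
)

```text
clock: 6.22
ee_pos: [0.4281, -0.2097, 0.1266]
ee_rot: [3.14, 0.0, -1.574]
force: [-0.4, -0.3, -3.8]
grip_width: 0.0241
grasp_force: 60.0
```

```bash
python3 - <<'E'
from h import *
T=tcpT();print(T[:3,3],read_state()["ee_rot"])
c=camera("wrist");save(c,"w2");W=world(c,wristT(c,T))
c2=camera("scene");save(c2,"s2");W2=world(c2)
for n,w in(("wrist",W),("scene",W2)):
  for t in("pry_bar","fulcrum"):
    r=cut_out(n,t)
    if r:
        Q=w[r[0]["region"]];Q=Q[~np.isnan(Q[:,0])];print(n,t,round(r[0]["p"],2),len(Q),np.percentile(Q,[2,50,98],axis=0).round(3).tolist())
        if t=="pry_bar":
            print(np.polyfit(Q[:,1],Q[:,2],1),np.polyfit(Q[:,1],Q[:,0],1),cv2.minAreaRect((Q[:,:2]*1000).astype(np.float32)))
E
python3 -c "
import cv2,numpy as np
a=cv2.imread('pics/w2.png');b=cv2.imread('pics/s2.png')[120:420,180:580]
cv2.imwrite('pics/m2.png',np.hstack([cv2.resize(a,(400,300)),b]))"
```

```text
[ 0.42808176 -0.20965456  0.1265769 ] [ 3.13968732e+00  3.02104778e-04 -1.57372064e+00]
wrist pry_bar 0.88 8270 [[0.418, -0.263, 0.132], [0.429, -0.226, 0.134], [0.441, -0.156, 0.136]]
[-0.02285063  0.12879797] [-0.00468946  0.42813719] ((434.04815673828125, -161.2818603515625), (44.695648193359375, 205.39035034179688), 3.0925066471099854)
wrist fulcrum 0.45 40 [[0.452, -0.044, 0.001], [0.454, -0.042, 0.007], [0.456, -0.04, 0.01]]
scene pry_bar 0.59 393 [[0.416, -0.263, 0.124], [0.424, -0.24, 0.132], [0.44, -0.07, 0.134]]
[-0.30811028  0.05878503] [0.28819699 0.49310962] ((644.881103515625, 50.42572021484375), (765.0098876953125, 155.3221435546875), 44.745540618896484)
scene fulcrum 0.75 686 [[0.409, -0.042, 0.002], [0.427, -0.035, 0.034], [0.455, -0.013, 0.062]]
```

View pics/m2.png

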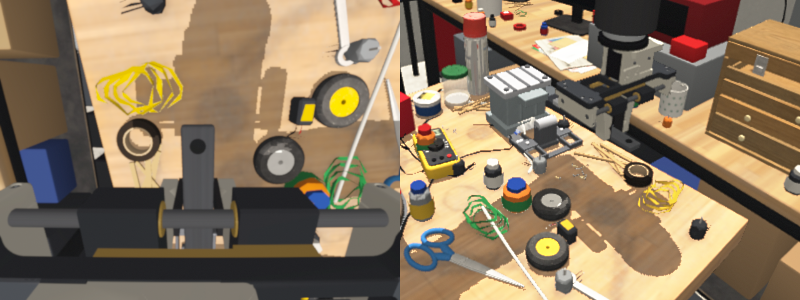

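Emit:
servo_tool(
  travel=[
    [0, -0.2, 2],
    [0, -0.2, 4],
    [0, -0.2, 5.6],
    [0, -0.2, 5.6],
    [0, -0.2, 5.6],
  ],
  angular=[
    [0, -0.01, 0],
    [0, -0.02, 0],
    [0, -0.02, 0],
    [0, -0.02, 0],
    [0, -0.02, 0],
  ],
  gripper=[1.5, 1.5, 1.5, 1.5, 1.5],
)

```text
clock: 7.15
ee_pos: [0.4313, -0.2098, 0.0722]
ee_rot: [-3.141, 0.02, -1.571]
force: [0.2, 0.2, -4.2]
grip_width: 0.0241
grasp_force: 60.0
```

```bash
cat > look.py <<'E'
from h import *
import sys
T=tcpT();print(T[:3,3],read_state()["ee_rot"])
for n in("scene","side"):
  c=camera(n);save(c,n+sys.argv[1]);w=world(c)
  # bar strip: points in x band, along y, above frame
  m=(abs(w[...,0]-.431)<.02)&(w[...,2]>.055)&(w[...,2]<.12)&(w[...,1]<.06)&(w[...,1]>-.18)
  Q=w[m];
  for a in np.arange(-.18,.06,.015):
    q=Q[(Q[:,1]>=a)&(Q[:,1]<a+.015)]
    if len(q)>3: print(n,a.round(3),len(q),"x",np.percentile(q[:,0],[5,95]).round(3),"zmax",np.percentile(q[:,2],[50,90]).round(4),"ymax",q[:,1].max().round(3))
E
python3 look.py 3
```

```text
[ 0.43132931 -0.20984251  0.07215129] [-3.14093731  0.01971166 -1.57085219]
scene -0.09 11 x [0.418 0.42 ] zmax [0.0737 0.0762] ymax -0.075
scene -0.075 22 x [0.417 0.422] zmax [0.0757 0.0775] ymax -0.065
scene -0.045 57 x [0.414 0.448] zmax [0.0579 0.0607] ymax -0.03
scene -0.03 66 x [0.412 0.448] zmax [0.0614 0.0628] ymax -0.016
scene 0.0 135 x [0.413 0.449] zmax [0.0893 0.0964] ymax 0.015
scene 0.015 66 x [0.412 0.449] zmax [0.0962 0.0974] ymax 0.03
scene 0.03 166 x [0.412 0.448] zmax [0.0987 0.1081] ymax 0.045
scene 0.045 68 x [0.412 0.447] zmax [0.1083 0.1093] ymax 0.06
side -0.18 44 x [0.417 0.438] zmax [0.0774 0.0795] ymax -0.165
side -0.165 47 x [0.416 0.439] zmax [0.0777 0.0804] ymax -0.15
side -0.15 45 x [0.416 0.439] zmax [0.0772 0.0797] ymax -0.136
side -0.135 48 x [0.416 0.439] zmax [0.0771 0.0794] ymax -0.121
side -0.12 50 x [0.415 0.438] zmax [0.0766 0.0791] ymax -0.106
side -0.105 50 x [0.416 0.438] zmax [0.0775 0.0793] ymax -0.091
side -0.09 48 x [0.416 0.438] zmax [0.0774 0.08  ] ymax -0.075
side -0.075 83 x [0.415 0.438] zmax [0.0766 0.0795] ymax -0.06
side -0.03 24 x [0.414 0.447] zmax [0.0613 0.065 ] ymax -0.019
side 0.0 22 x [0.416 0.449] zmax [0.0953 0.0975] ymax 0.015
side 0.015 89 x [0.413 0.449] zmax [0.0963 0.0983] ymax 0.03
side 0.03 27 x [0.412 0.446] zmax [0.1077 0.1091] ymax 0.045
side 0.045 107 x [0.413 0.449] zmax [0.1084 0.1106] ymax 0.06
```

Emit:
servo_tool(
  travel=[
    [-2.4, 0, 0.26],
    [-4.8, 0, 0.31],
    [-7.2, 0, 0.36],
    [-9.4, 0, 0.4],
    [-9.4, 0, 0.4],
    [-9.4, 0, 0.4],
  ],
  angular=[
    [0, 0, 0],
    [0, 0, 0],
    [0, 0, 0],
    [0, 0, 0],
    [0, 0, 0],
    [0, 0, 0],
  ],
  gripper=[1.5, 1.5, 1.5, 1.5, 1.5, 1.5],
)

```text
clock: 8.0
ee_pos: [0.4313, -0.1156, 0.07]
ee_rot: [-3.141, 0.02, -1.57]
force: [-0.3, -0.9, -4.2]
grip_width: 0.0237
grasp_force: 60.0
```

```bash
python3 look.py 4 | grep -v " 0.045"; python3 -c "
import cv2,numpy as np
a=cv2.imread('pics/scene4.png')[170:300,240:400];b=cv2.imread('pics/side4.png')
cv2.imwrite('pics/m4.png',np.hstack([cv2.resize(a,(400,325)),cv2.resize(b,(400,325))]))"
```

```text
[ 0.43128753 -0.11563801  0.06995237] [-3.14055249  0.02006947 -1.57021955]
scene -0.18 58 x [0.42  0.442] zmax [0.0728 0.0754] ymax -0.165
scene -0.165 88 x [0.419 0.442] zmax [0.0748 0.076 ] ymax -0.15
scene -0.15 77 x [0.419 0.441] zmax [0.075  0.0762] ymax -0.135
scene -0.135 229 x [0.412 0.45 ] zmax [0.0852 0.1103] ymax -0.12
scene -0.12 93 x [0.431 0.446] zmax [0.0822 0.0987] ymax -0.105
scene -0.09 21 x [0.418 0.424] zmax [0.0735 0.0762] ymax -0.075
scene -0.075 18 x [0.42  0.433] zmax [0.0751 0.0761] ymax -0.065
scene -0.045 5 x [0.413 0.416] zmax [0.0576 0.059 ] ymax -0.031
scene -0.03 9 x [0.411 0.416] zmax [0.0601 0.0612] ymax -0.017
scene 0.03 109 x [0.412 0.449] zmax [0.1029 0.1083] ymax 0.044
side -0.18 7 x [0.429 0.44 ] zmax [0.0734 0.0746] ymax -0.166
side -0.165 33 x [0.423 0.439] zmax [0.0755 0.0767] ymax -0.15
side -0.15 36 x [0.421 0.439] zmax [0.0752 0.0771] ymax -0.135
side -0.135 46 x [0.42  0.439] zmax [0.0753 0.077 ] ymax -0.12
side -0.12 132 x [0.413 0.448] zmax [0.0827 0.114 ] ymax -0.105
side -0.105 101 x [0.412 0.45 ] zmax [0.077  0.1098] ymax -0.09
side -0.09 52 x [0.416 0.439] zmax [0.0751 0.0769] ymax -0.075
side -0.075 52 x [0.416 0.439] zmax [0.0747 0.0767] ymax -0.061
side -0.06 57 x [0.415 0.438] zmax [0.075 0.077] ymax -0.045
side -0.045 56 x [0.415 0.439] zmax [0.0749 0.077 ] ymax -0.03
side -0.03 64 x [0.415 0.442] zmax [0.0746 0.0767] ymax -0.015
side -0.015 21 x [0.416 0.438] zmax [0.0757 0.0776] ymax -0.009
side 0.0 20 x [0.416 0.449] zmax [0.0952 0.0969] ymax 0.015
side 0.015 89 x [0.412 0.449] zmax [0.0963 0.0984] ymax 0.029
```

View pics/m4.png

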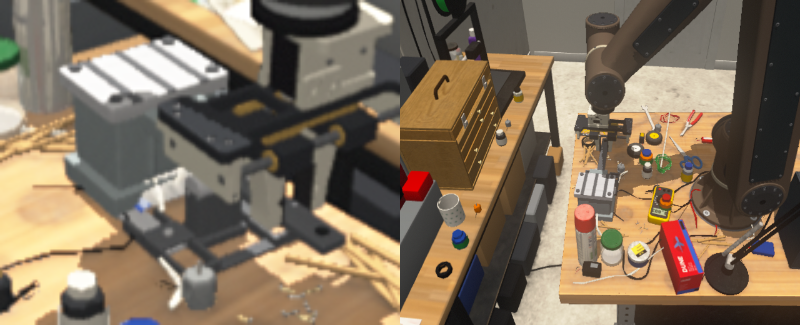

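```bash
cat > lev.py <<'E'
from h import *
import sys
def tgt(th,yf=-.025,d0=.0906,off=.003,zf=.052):
    c,s=np.cos(th),np.sin(th);d=d0-.012*th
    return np.array([.4313,yf-.012*s-d*c-off*s, zf+.012*c-d*s+off*c])
T0=R.from_euler('xyz',[np.pi,0.02,-np.pi/2]).as_matrix()
T=tcpT();T[:3,:3]=R.from_euler('x',float(sys.argv[1]),degrees=True).as_matrix()@T0
for dg in map(float,sys.argv[2:]):
    p=tgt(np.radians(dg));Rw=R.from_euler('x',dg,degrees=True).as_matrix()@T0
    print(dg,p.round(4),np.round(T[:3,:3].T@(p-T[:3,3])*100,2),np.round(R.from_matrix(T[:3,:3].T@Rw).as_rotvec(),3))
E
python3 lev.py 0 0 2 4 6 8 10 12 14 16 18 20 22; tail -3 lev.py >/dev/null
```

```text
0.0 [ 0.4313 -0.1156  0.067 ] [-0.03 -0.03  0.27] [0. 0. 0.]
2.0 [ 0.4313 -0.1156  0.0638] [-0.02 -0.03  0.58] [ 0.    -0.035 -0.   ]
4.0 [ 0.4313 -0.1156  0.0607] [-0.02 -0.03  0.9 ] [ 0.   -0.07 -0.  ]
6.0 [ 0.4313 -0.1154  0.0576] [-0.03 -0.03  1.21] [ 0.    -0.105 -0.   ]
8.0 [ 0.4313 -0.1151  0.0545] [-0.05 -0.03  1.52] [ 0.   -0.14 -0.  ]
10.0 [ 0.4313 -0.1148  0.0514] [-0.08 -0.03  1.83] [ 0.    -0.175 -0.   ]
12.0 [ 0.4313 -0.1143  0.0484] [-0.13 -0.03  2.13] [ 0.    -0.209 -0.   ]
14.0 [ 0.4313 -0.1137  0.0453] [-0.18 -0.03  2.44] [ 0.    -0.244 -0.   ]
16.0 [ 0.4313 -0.113   0.0424] [-0.24 -0.03  2.74] [ 0.    -0.279 -0.   ]
18.0 [ 0.4313 -0.1122  0.0394] [-0.32 -0.03  3.03] [ 0.    -0.314 -0.   ]
20.0 [ 0.4313 -0.1113  0.0365] [-0.4  -0.03  3.32] [ 0.    -0.349 -0.   ]
22.0 [ 0.4313 -0.1103  0.0337] [-0.49 -0.03  3.61] [ 0.    -0.384 -0.   ]
```

Emit:
servo_tool(
  travel=[
    [0, 0, 0.25],
    [0, 0, 0.6],
    [0, 0, 0.9],
    [0, 0, 1.2],
    [-0.05, 0, 1.5],
    [-0.1, 0, 1.8],
    [-0.1, 0, 1.8],
  ],
  angular=[
    [0, 0, 0],
    [0, -0.035, 0],
    [0, -0.07, 0],
    [0, -0.105, 0],
    [0, -0.14, 0],
    [0, -0.175, 0],
    [0, -0.175, 0],
  ],
  gripper=[1.5, 1.5, 1.5, 1.5, 1.5, 1.5, 1.5],
)

```text
clock: 8.98
ee_pos: [0.4319, -0.115, 0.053]
ee_rot: [-3.14, 0.195, -1.571]
force: [-4.6, 3.3, 19.1]
grip_width: 0.024
grasp_force: 60.1
```

```bash
python3 lev.py 10 10 12 14 16 18 20 22; python3 - <<'E'
from h import *
s=read_state();print(s["force"],s["wrist_torque"],s["ee_rot"])
E
```

```text
10.0 [ 0.4313 -0.1148  0.0514] [0.   0.06 0.16] [0. 0. 0.]
12.0 [ 0.4313 -0.1143  0.0484] [0.02 0.06 0.47] [ 0.    -0.035 -0.   ]
14.0 [ 0.4313 -0.1137  0.0453] [0.02 0.06 0.77] [ 0.   -0.07 -0.  ]
16.0 [ 0.4313 -0.113   0.0424] [0.01 0.06 1.08] [ 0.    -0.105 -0.   ]
18.0 [ 0.4313 -0.1122  0.0394] [-0.01  0.06  1.38] [ 0.   -0.14 -0.  ]
20.0 [ 0.4313 -0.1113  0.0365] [-0.05  0.06  1.68] [ 0.    -0.175 -0.   ]
22.0 [ 0.4313 -0.1103  0.0337] [-0.09  0.06  1.98] [ 0.    -0.209 -0.   ]
[-4.55115043  3.3177505  19.09245375] [1.42014682 1.81125973 0.55315217] [-3.14004959  0.19544887 -1.5705793 ]
```

Emit:
servo_tool(
  travel=[
    [0, 0, 0.3],
    [0, 0, 0.6],
    [0, 0, 0.9],
    [0, 0, 1.2],
    [0, 0, 1.2],
  ],
  angular=[
    [0, -0.035, 0],
    [0, -0.07, 0],
    [0, -0.105, 0],
    [0, -0.14, 0],
    [0, -0.14, 0],
  ],
  gripper=[1.5, 1.5, 1.5, 1.5, 1.5],
)

```text
clock: 9.6
ee_pos: [0.432, -0.1132, 0.0408]
ee_rot: [-3.139, 0.335, -1.57]
force: [-2.4, -1.2, 10.4]
grip_width: 0.0238
grasp_force: 60.0
```

```bash
cat > look2.py <<'E'
from h import *
import sys
for n in("scene","side"):
  c=camera(n);save(c,n+sys.argv[1]);w=world(c);x,y,z=w[...,0],w[...,1],w[...,2]
  m=(abs(x-.433)<.055)&(y>.05)&(y<.13)&(z>.1)&(z<.13)
  Q=w[m];k=np.polyfit(Q[:,1],Q[:,2],1);print(n,len(Q),"base top slope",k[0],"->front edge mm",-k[0]*90,"ymin/max",np.percentile(Q[:,1],[1,99]).round(3))
  f=(abs(x-.433)<.06)&(y>.06)&(y<.15)&(abs(z-.11)<.014);print(cv2.minAreaRect((w[f][:,:2]*1000).astype(np.float32)))
E
python3 look2.py 5;python3 -c "
import cv2,numpy as np
a=cv2.imread('pics/scene5.png')[170:300,240:400]
cv2.imwrite('pics/m5.png',cv2.resize(a,(640,520),interpolation=cv2.INTER_CUBIC))"
```

```text
scene 745 base top slope -0.0780811843626944 ->front edge mm 7.027306592642496 ymin/max [0.05  0.129]
((433.60565185546875, 98.82174682617188), (77.1984634399414, 118.50788116455078), 89.6707763671875)
side 1752 base top slope -0.08125050530450877 ->front edge mm 7.312545477405789 ymin/max [0.051 0.129]
((432.915771484375, 100.50931549072266), (119.54214477539062, 80.77225494384766), 0.056133922189474106)
```

View pics/m5.png

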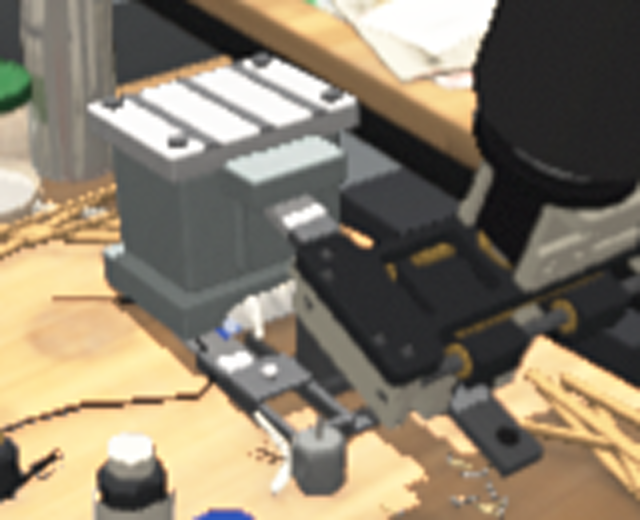

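Emit:
servo_tool(
  travel=[
    [0, 0, 0.3],
    [-0.05, 0, 0.6],
    [-0.1, 0, 0.75],
    [-0.1, 0, 0.75],
    [-0.1, 0, 0.75],
  ],
  angular=[
    [0, -0.035, 0],
    [0, -0.07, 0],
    [0, -0.085, 0],
    [0, -0.085, 0],
    [0, -0.085, 0],
  ],
  gripper=[1.5, 1.5, 1.5, 1.5, 1.5],
)

```text
clock: 10.32
ee_pos: [0.4322, -0.1107, 0.0344]
ee_rot: [-3.138, 0.417, -1.569]
force: [-2.8, -5.1, 14.4]
grip_width: 0.024
grasp_force: 60.0
```

```bash
python3 look2.py 6;python3 - <<'E'
from h import *
for n in("scene","side"):
  for t in("stop_left","stop_right"):
    print(n,t,[(round(b["p"],2),np.round(b["location"],3)) for b in boxes_of(n,t)[:2]])
a=cv2.imread('pics/scene6.png')[230:280,270:350]
cv2.imwrite('pics/m6.png',cv2.resize(a,(800,500),interpolation=cv2.INTER_CUBIC))
E
```

```text
scene 696 base top slope -0.10876685015374649 ->front edge mm 9.789016513837185 ymin/max [0.05  0.129]
((433.6726379394531, 100.02398681640625), (118.57878112792969, 79.90865325927734), 0.024937305599451065)
side 1798 base top slope -0.11383354266835087 ->front edge mm 10.245018840151578 ymin/max [0.052 0.129]
((432.73455810546875, 100.38751220703125), (81.30965423583984, 119.52975463867188), 89.55048370361328)
scene stop_left [(0.56, array([0.391, 0.026, 0.006]))]
scene stop_right []
side stop_left []
side stop_right []
```

View pics/m6.png

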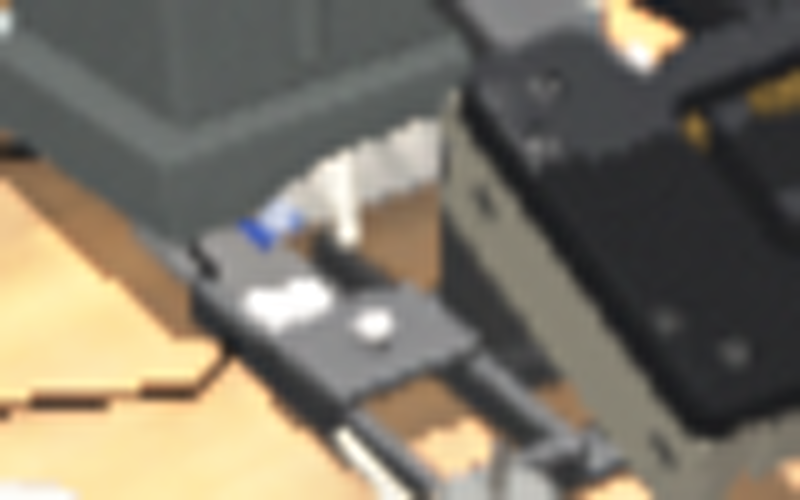

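Emit:
servo_tool(
  travel=[
    [0, 0, 0],
    [0, 0, -0.3],
    [0.05, 0, -0.6],
    [0.1, 0, -0.9],
    [0.1, 0, -1.2],
    [0.1, 0, -1.5],
    [0.1, 0, -1.8],
    [0.1, 0, -1.8],
  ],
  angular=[
    [0, 0, 0],
    [0, 0.035, 0],
    [0, 0.07, 0],
    [0, 0.105, 0],
    [0, 0.14, 0],
    [0, 0.175, 0],
    [0, 0.21, 0],
    [0, 0.21, 0],
  ],
  gripper=[1.5, 1.5, 1.5, 1.5, 1.5, 1.5, 1.5, 1.5],
)

```text
clock: 11.62
ee_pos: [0.4313, -0.1169, 0.0494]
ee_rot: [-3.14, 0.209, -1.57]
force: [1.0, -2.3, -1.4]
grip_width: 0.024
grasp_force: 59.9
```

```bash
python3 look2.py 7; python3 look.py 7 | grep -v 0.045
```

```text
scene 738 base top slope -0.06880194223795333 ->front edge mm 6.192174801415799 ymin/max [0.05  0.129]
((433.623779296875, 97.18063354492188), (74.20323181152344, 118.1936264038086), 89.92703247070312)
side 1770 base top slope -0.06825415495146159 ->front edge mm 6.142873945631543 ymin/max [0.051 0.129]
((432.6396179199219, 98.2269287109375), (76.63729095458984, 119.47051239013672), 89.53619384765625)
[ 0.43132335 -0.11693916  0.04906285] [-3.14080947  0.21043    -1.57061381]
scene -0.18 33 x [0.412 0.451] zmax [0.1141 0.1193] ymax -0.165
scene -0.165 16 x [0.427 0.449] zmax [0.1169 0.1188] ymax -0.153
scene -0.15 28 x [0.425 0.45 ] zmax [0.1135 0.1184] ymax -0.135
scene -0.135 72 x [0.412 0.45 ] zmax [0.0656 0.1027] ymax -0.12
scene -0.12 9 x [0.433 0.444] zmax [0.0562 0.0587] ymax -0.112
scene 0.0 135 x [0.414 0.448] zmax [0.0955 0.1031] ymax 0.015
scene 0.015 86 x [0.412 0.446] zmax [0.103  0.1044] ymax 0.03
side -0.135 24 x [0.414 0.446] zmax [0.0921 0.1045] ymax -0.121
side -0.12 167 x [0.413 0.449] zmax [0.0728 0.0974] ymax -0.105
side -0.105 37 x [0.417 0.439] zmax [0.0578 0.0593] ymax -0.091
side -0.09 38 x [0.416 0.438] zmax [0.0607 0.0625] ymax -0.076
side -0.075 40 x [0.416 0.438] zmax [0.0639 0.0666] ymax -0.06
side -0.06 44 x [0.415 0.438] zmax [0.0665 0.0691] ymax -0.046
side -0.03 37 x [0.416 0.438] zmax [0.0724 0.0738] ymax -0.017
side 0.0 9 x [0.414 0.448] zmax [0.1038 0.1041] ymax 0.015
side 0.015 102 x [0.414 0.448] zmax [0.1036 0.1053] ymax 0.03
side 0.03 27 x [0.411 0.45 ] zmax [0.1044 0.1125] ymax 0.044
```

Emit:
servo_tool(
  travel=[
    [1, 0, -0.1],
    [2.5, 0, -0.1],
    [4.5, 0, -0.2],
    [6, 0, -2],
    [7, 0, -5],
    [8.5, 0, -8],
    [8.5, 0, -8],
  ],
  angular=[
    [0, 0, 0],
    [0, 0, 0],
    [0, 0, 0],
    [0, 0, 0],
    [0, 0.1, 0],
    [0, 0.19, 0],
    [0, 0.19, 0],
  ],
  gripper=[1.5, 1.5, 1.5, 1.5, 1.5, 1.5, 1.5],
)

```text
clock: 12.7
ee_pos: [0.431, -0.2173, 0.1104]
ee_rot: [-3.14, 0.019, -1.57]
force: [0.2, -0.1, -4.7]
grip_width: 0.024
grasp_force: 59.9
```

```bash
python3 look2.py 8; python3 - <<'E'
from h import *
s=read_state();print(s["ee_pos"],s["ee_rot"],s["grip_width"])
# bar-level: tool tilted .02 about its -y
Rw=down(np.radians(100.4))@R.from_rotvec([0,-.02,0]).as_matrix()
print(go([.369,-.319,.10],Rw))
E
```

```text
scene 743 base top slope -0.0695680322459846 ->front edge mm 6.261122902138614 ymin/max [0.051 0.129]
((433.47882080078125, 98.08038330078125), (118.71228790283203, 75.93933868408203), 0.5646427869796753)
side 1774 base top slope -0.06662391746726888 ->front edge mm 5.996152572054199 ymin/max [0.051 0.129]
((432.8038024902344, 98.3616943359375), (76.57125854492188, 119.5038070678711), 89.96215057373047)
[ 0.42996583 -0.2163497   0.10848474] [ 3.14017914  0.02222332 -1.57138735] 0.023919572062657983
(array([10.28,  6.09,  0.63]), array([3.000e-02, 1.000e-03, 1.388e+00]))
```

Emit:
servo_tool(
  travel=[
    [1.3, 0.8, 0],
    [2.6, 1.5, 0],
    [3.9, 2.3, 0],
    [5.2, 3, 0],
    [6.5, 3.8, 0],
    [7.8, 4.6, 0],
    [9.1, 5.4, 0.3],
    [10.3, 6.1, 0.6],
  ],
  angular=[
    [0.003, 0, 0.174],
    [0.006, 0, 0.348],
    [0.01, 0, 0.522],
    [0.013, 0, 0.696],
    [0.017, 0, 0.87],
    [0.02, 0, 1.044],
    [0.025, 0, 1.218],
    [0.03, 0, 1.388],
  ],
  gripper=[1.5, 1.5, 1.5, 1.5, 1.5, 1.5, 1.5, 1.5],
)

```text
clock: 13.8
ee_pos: [0.3686, -0.3195, 0.0996]
ee_rot: [3.14, 0.019, -2.966]
force: [0.0, -0.2, -3.8]
grip_width: 0.0237
grasp_force: 59.9
```

Emit:
servo_tool(
  travel=[
    [0, 0, 3],
    [0, 0, 6],
    [0, 0, 8.5],
    [0, 0, 9.3],
    [0, 0, 9.3],
  ],
  angular=[
    [0, 0, 0],
    [0, 0, 0],
    [0, 0, 0],
    [0, 0, 0],
    [0, 0, 0],
  ],
  gripper=[1.5, 1.5, 1.5, 1.5, 1.5],
)

```text
clock: 14.42
ee_pos: [0.3712, -0.3192, 0.0076]
ee_rot: [-3.142, 0.019, -2.96]
force: [0.3, 0.3, -4.7]
grip_width: 0.0241
grasp_force: 59.9
```

Emit:
servo_tool(
  travel=[
    [0, 0, 0.2],
    [0, 0, 0.4],
    [0, 0, 0.4],
  ],
  angular=[
    [0, 0, 0],
    [0, 0, 0],
    [0, 0, 0],
  ],
  gripper=[1.5, 1.5, 1.5],
)

```text
clock: 14.8
ee_pos: [0.3725, -0.3193, 0.005]
ee_rot: [-3.139, 0.023, -2.959]
force: [1.0, 0.2, -3.1]
grip_width: 0.0238
grasp_force: 59.9
```

Emit:
servo_tool(
  travel=[
    [0, 0, 0],
    [0, 0, 0],
    [0, 0, 0],
    [0, 0, 0],
    [0, 0, -3],
    [0, 0, -8],
    [0, 0, -14],
    [0, 0, -14],
  ],
  angular=[
    [0, 0, 0],
    [0, 0, 0],
    [0, 0, 0],
    [0, 0, 0],
    [0, 0, 0],
    [0, 0, 0],
    [0, 0, 0],
    [0, 0, 0],
  ],
  gripper=[5, 5, 5, 5, 5, 5, 5, 5],
)

```text
clock: 15.8
ee_pos: [0.3717, -0.3208, 0.1493]
ee_rot: [-3.135, 0.029, -2.958]
force: [-0.1, 0.4, -0.0]
grip_width: 0.05
grasp_force: 0.0
```

```bash
python3 look2.py 9; python3 - <<'E'
from h import *
T=tcpT();c=camera("wrist");W=world(c,wristT(c,T))
Q=W[cut_out("wrist","pry_bar")[0]["region"]];Q=Q[(Q[:,2]>.0)&(Q[:,2]<.03)];print(cv2.minAreaRect((Q[:,:2]*1000).astype(np.float32)),np.polyfit(Q[:,0],Q[:,2],1),np.median(Q[:,2]))
for n in("scene","side"):
  for t in("stop_left","stop_right","grease_tin","foam_wheel_1","tape_black","parts_jar"):
    print(n,t,[(round(b["p"],2),np.round(b["location"],3)) for b in boxes_of(n,t)[:1]])
a=cv2.imread('pics/scene9.png')[180:400,230:500]
cv2.imwrite('pics/m9.png',cv2.resize(a,(736,600),interpolation=cv2.INTER_CUBIC))
E
```

```text
scene 736 base top slope -0.06877708062135116 ->front edge mm 6.189937255921604 ymin/max [0.051 0.129]
((433.3218078613281, 97.08271789550781), (74.00776672363281, 118.80712127685547), 89.89896392822266)
side 1763 base top slope -0.07002630973823641 ->front edge mm 6.302367876441277 ymin/max [0.051 0.129]
((432.91400146484375, 99.05563354492188), (77.87031555175781, 119.70045471191406), 89.97648620605469)
((401.4875793457031, -313.89727783203125), (165.43199157714844, 28.243019104003906), 11.04677677154541) [0.00142641 0.00934682] 0.010042912050808428
scene stop_left [(0.41, array([0.388, 0.022, 0.002]))]
scene stop_right [(0.64, array([ 0.499, -0.221,  0.016]))]
scene grease_tin [(0.77, array([0.284, 0.232, 0.036]))]
scene foam_wheel_1 [(0.78, array([ 0.317, -0.199,  0.024]))]
scene tape_black [(0.66, array([ 0.496, -0.223,  0.014]))]
scene parts_jar [(0.85, array([0.357, 0.229, 0.057]))]
side stop_left [(0.5, array([ 0.505, -0.222,  0.019]))]
side stop_right []
side grease_tin [(0.59, array([0.285, 0.258, 0.037]))]
side foam_wheel_1 [(0.63, array([ 0.323, -0.178,  0.024]))]
side tape_black [(0.7, array([ 0.506, -0.221,  0.02 ]))]
side parts_jar [(0.65, array([0.363, 0.272, 0.078]))]
```

View pics/m9.png

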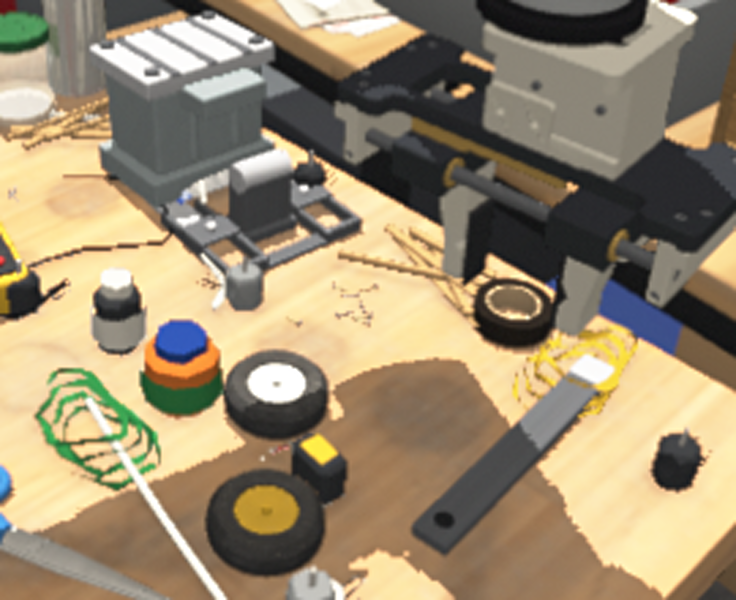

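```bash
python3 - <<'E'
from h import *
ok=[]
for n in("scene","side"):
  w=world(camera(n));x,y,z=w[...,0],w[...,1],w[...,2]
  Q=w[(abs(x-.433)<.055)&(y>.05)&(y<.13)&(z>.1)&(z<.13)]
  k=np.linalg.lstsq(np.c_[Q[:,0]-.433,Q[:,1],np.ones(len(Q))],Q[:,2],rcond=None)[0];print(k);ok.append(abs(k[0])<.02 and -.085<k[1]<-.05)
if all(ok): print(close_job())
E
```

```text
[-0.00342315 -0.0671138   0.11733657]
[-0.00245187 -0.07002433  0.1175785 ]
the job is handed in; nothing more can be done
None
```

The job is handed in: both cameras put the base's front about 6 mm up with no sideways tilt, so both stops should be under it, though I couldn't see them directly. The bar lies flat on the bench, clear of the base, fulcrum and stop frame, and the bystanders are where they started.

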